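Call the mechanic and point out the socket and the ratchet

ROBOT

A 6-joint arm with a two-finger parallel gripper is mounted at the origin on the work surface. World frame = base frame: x ahead of the robot, y to its left, z up, the work surface at z = 0. Lengths are in m, angles in rad, forces in N, time in s.
With the tool pointing down it reaches from about 0.3 to 0.775 m from the base axis. Payload 14.6 kg.
Tool frame: the origin (TCP) lies between the finger pads, 19 mm behind the fingertips; this is the grasp point; z points along the fingers, y is the line along which they close (so a half turn about z gives the same grasp; the last joint's range is limited). The gripper opens to 94 mm and grips with 3 to 60 N. Pads are 16 mm wide; open, the fingers measure 119 mm over their backs; the gripper's body (75 mm by 177 mm) begins 78 mm behind the grasp point.
Start: joints at [-1.267, 0.3, 1.521, -0, 1.321, -0.067], TCP at [0.199, -0.513, 0.224] pointing down, gripper open.
Joint ranges: [-3.03, 3.03], [-0.79, 2.21], [0.23, 2.52], [-1.04, 4.18], [0, 3.07], [-2.55, 2.55]. Speed limits (rad/s): [2.22, 2.22, 2.57, 3.14, 3.14, 3.14].

INTERFACE

Orientations are given as [roll, pitch, yaw] about the fixed x, y, z axes, in that order (R = Rz(yaw) Ry(pitch) Rx(roll)).
In Python, from station import * gives the robot as it stands.
- The arm moves only by the tool send_rows, never from a script. Its argument "motion" is a list of rows, each a list of 3 entries, a list of its own where there are three numbers: the shift along the tool's x, y, z in units of 0.03 m (1.0 is 0.03 m), then the turn, a rotation vector about the tool's x, y, z in units of 0.12 rad (1.0 is 0.12 rad), then the opening, from -1 (shut) to 1 (fully open). In form: [[[x, y, z], [rx, ry, rz], grip], ...]. A call has 1 to 12 rows; each row shifts and turns the commanded pose from where the row before left it, along the tool's axes as they then stand; what a row does not reach is not made up. A row lasts 1/10 s, in which the tool goes at most 50 mm and 8.59 degrees, less where a joint would pass 70% of its speed; a pose out of reach is approached as far as the arm can. A call with a number of a shift or a turn outside -1 to 1 is refused whole. A call with a gripper value outside its range is refused whole. The fingers move at their own pace and stop on an object; "squeeze" is the grip in N (left out, the last holds). Time passes only in rows, so rows that do not move let the fingers close. It gives the time, the measured TCP pose, the force, the opening and the grip force at its end, in the units of the state.
- get_obs(): the state, without advancing time (a new reading comes with each control period).
- camera(name): name is "scene" or "top" or "wrist"; returns a dict with "pixels" (480x640x3 uint8, red, green, blue), "depth" (480x640 float32, m along the optical axis (not along the pixel's ray), 0 where there is no reading), "fx", "fy", "cx", "cy" (pixels), "rvec" (rotation vector, rad) and "tvec" (3), from world to camera coordinates, as OpenCV has them. Camera axes: x right, y down, z forward; pixel columns grow to the right and rows downward; lengths in m; the calibration is good to about 2 mm. A picture is of the moment at which its call begins.
- hand_in(): hands the job in; it is judged then, once.
The state is a dict: "time_s": time; "qpos": joint angles; "joint_vel": joint speeds; "tau": joint torques, N m; "ee_pos": TCP position; "eef_rot": TCP orientation; "force": force on the tool from outside, world axes, zero at the start; "moment": the same for the moment, N m; "grip_width": finger opening in m; "grip_force": force on a finger pad.
Only numpy, scipy, OpenCV 4.12 (cv2) and the standard library are available. Lean on these libraries where they do the work, as an engineer would, in place of code of your own. Each camera call takes 0.05 s, during which the arm holds its last target. There are 200 camera calls.

TASK

Press the green call button with the fingertips and let it up again, then show the mechanic the socket with the red sleeve by holding the fingertips about 2 cm above the middle of its mouth for two seconds. Then point at the ratchet in the same way, about 2 cm above the square drive on its round head, and finish there, still pointing. Do not touch, move or lift any tool, and do not bring the fingertips down over either of the other two sockets.

Things in the scene. Friction and masses are not known exactly. Their poses are not given: they have to be found in the camera images.
- call (a joint): Travel of the green call button: 0 up, 0.006 m fully down; a press counts from 0.004 m. It is sprung: about 5 N holds it fully down, and it comes back up when let go.
- call_top (a point): Centre of the top face of the green button cap (36 mm across), in a round black collar (52 mm across) on a yellow box (70 x 90 mm, 35 mm high) fixed to the bench. Press straight down here, easiest with the fingers shut. The cap's top is 57 mm above the bench.
- red_top (a point): Centre of the open mouth of the red socket, level with its rim, 80 mm above its underside. To point at it, tool pointing down, bring the tool point (TCP) within 18 mm of it sideways and 22 to 60 mm above it; the shut fingertips reach about 19 mm past the TCP, so a TCP 39 mm above this point leaves 20 mm of air.
- blue_top (a point): Centre of the open mouth of the blue socket, level with its rim, 80 mm above its underside. Keep away from it: a TCP within 18 mm of it sideways and less than 60 mm above it counts as pointing at this socket, even in passing, so travel well above it.
- yellow_top (a point): Centre of the open mouth of the yellow socket, level with its rim, 80 mm above its underside. Keep away from it: a TCP within 18 mm of it sideways and less than 60 mm above it counts as pointing at this socket, even in passing, so travel well above it.
- red_socket: Deep wheel-nut socket with a red plastic sleeve round its upper half, standing upright on the rubber mat, loose, about 0.22 kg. 80 mm tall, 35 mm across; plain steel lower half, open mouth at the top. Origin: centre of its underside; z up. The three sockets stand in a row about 80 mm apart; which colour stands where changes.
- blue_socket: Deep wheel-nut socket with a blue plastic sleeve round its upper half, standing upright on the rubber mat, loose, about 0.22 kg. 80 mm tall, 35 mm across; plain steel lower half, open mouth at the top. Origin: centre of its underside; z up. The three sockets stand in a row about 80 mm apart; which colour stands where changes.
- yellow_socket: Deep wheel-nut socket with a yellow plastic sleeve round its upper half, standing upright on the rubber mat, loose, about 0.22 kg. 80 mm tall, 35 mm across; plain steel lower half, open mouth at the top. Origin: centre of its underside; z up. The three sockets stand in a row about 80 mm apart; which colour stands where changes.
- ratchet: Ratchet lying loose on the bench, 0.5 kg: round steel head 38 mm across and 22 mm high with a 12.7 mm square drive standing 14 mm up from its middle; handle 24 mm thick with a black grip, running along -y of the ratchet to 210 mm from the head's centre. Origin: centre of the head's underside.
- ratchet_drive (a point): Centre of the top of the ratchet's square drive, 36 mm above the bench. To point at it: TCP within 18 mm sideways and 22 to 60 mm above it.
- spanner: Combination spanner lying loose on the bench next to the ratchet, bright metal, 210 mm long, 10 mm high, 30 mm wide at the ends. Origin: centre of its ring end, on the bench; the shaft runs along its -y. To be left alone.
- screwdriver: Screwdriver with an orange handle lying loose on the bench beyond the sockets, 200 mm long, under 35 mm high. Its x axis runs along it, from handle to tip. To be left alone.
- mat: Black rubber mat fixed to the bench, 120 x 260 mm and 4 mm thick, on which the sockets stand in a row along its y axis. Origin: centre of its underside.
Not all that is in view belongs to the job. What is shaped like the blue_socket but turquoise or white is not meant.

How it is judged:
On the way, in this order (a step that is already met when the one before it is completed fails the run):
1. the green call button is pressed down (value of joint call above 0.004 m), for 0.05 s.
2. the button is let up again (value of joint call below 0.0015 m), for 0.05 s.
3. the tool point dwells just above the mouth of the red-sleeved socket for two seconds (horizontal distance between the grasp point and red_top below 0.018 m and z of the grasp point in the frame of red_top between 0.022 and 0.06 m), for 1.9 s.
At the end, for the whole second after the job is handed in: The tool point stays within 18 mm sideways of the ratchet's square drive and 22 to 60 mm above its top; the call button is up; every tool lies or stands still within 6 mm of where it began, the sockets upright (horizontal distance between the grasp point and ratchet_drive below 0.018 m and z of the grasp point in the frame of ratchet_drive between 0.022 and 0.06 m and value of joint call below 0.0015 m and distance of each of red_socket, blue_socket, yellow_socket, ratchet, spanner, screwdriver from where it was at the start of the episode below 0.006 m and linear speed of each of red_socket, blue_socket, yellow_socket, ratchet, spanner, screwdriver below 0.01 m/s and angle between each of red_socket, blue_socket, yellow_socket's own z axis and vertical below 0.08 rad); the robot touches nothing.
It fails at once if a tool is touched (a contact above 0.3 N) (contact force between any of the fingers, the arm and red_socket above 0.3 N or contact force between any of the fingers, the arm and blue_socket above 0.3 N or contact force between any of the fingers, the arm and yellow_socket above 0.3 N or contact force between any of the fingers, the arm and ratchet above 0.3 N or contact force between any of the fingers, the arm and spanner above 0.3 N or contact force between any of the fingers, the arm and screwdriver above 0.3 N).
It fails at once if a tool is moved by more than 10 mm (distance of any of red_socket, blue_socket, yellow_socket, ratchet, spanner, screwdriver from where it was at the start of the episode above 0.01 m).
It fails at once if the blue or the yellow socket is pointed at (tool point within 18 mm sideways of its mouth and less than 60 mm above it) ((horizontal distance between the grasp point and blue_top below 0.018 m and z of the grasp point in the frame of blue_top between 0 and 0.06 m) or (horizontal distance between the grasp point and yellow_top below 0.018 m and z of the grasp point in the frame of yellow_top between 0 and 0.06 m)).
It also fails if it takes over 48 s, if anything falls off the work surface, if the arm or the gripper's body presses on something with over 40 N, if the wrist force passes 120 N, or if a joint passes its speed limit or range.

## Working session

There is one attempt and no reset: what is moved stays moved. The work goes in short steps, Python scripts to look and compute and a tool call to move; the robot and the scene stay as the last step left them, time stands still between calls to the robot, and variables do not carry over. Pictures are saved under pics/ and viewed, at most 10 in all, crops included, and the job is handed in when it is done.

Besides the shell and the picture viewer there is one more tool, called after "Call:" in YAML: its name, and indented under it one key for each argument. send_rows: Moves the arm, as the interface text tells. Its arguments: {"type":"object","properties":{"motion":{"type":"array"},"squeeze":{"type":"number"}},"required":["motion"]}

```bash
mkdir -p pics; cat > h.py <<'E'
from station import *
import numpy as np, cv2
def shot(n):
    c=camera(n); R=cv2.Rodrigues(np.array(c["rvec"],float))[0]; c["R"]=R; c["t"]=np.array(c["tvec"],float).ravel(); return c
def world(c,u,v):
    z=c["depth"][v,u]; p=np.stack([(u-c["cx"])/c["fx"]*z,(v-c["cy"])/c["fy"]*z,z],-1)
    return (p-c["t"])@c["R"]
def ray(c,u,v,h):
    o=-c["R"].T@c["t"]; d=c["R"].T@np.array([(u-c["cx"])/c["fx"],(v-c["cy"])/c["fy"],1]); return o+d*(h-o[2])/d[2]
E
python3 - <<'E'
from h import *
o=get_obs(); print(o["ee_pos"],o["eef_rot"],o["time_s"],o["grip_width"])
for n in("scene","top"):
    c=shot(n); cv2.imwrite(f"pics/{n}0.png",c["pixels"][...,::-1]); np.savez(f"{n}.npz",**c)
E
```

```text
[ 0.19921449 -0.51239454  0.22366329] [-3.14038627e+00 -9.70488767e-05  3.70772962e-01] 0.0 0.09409721823222304
```

View pics/top0.png

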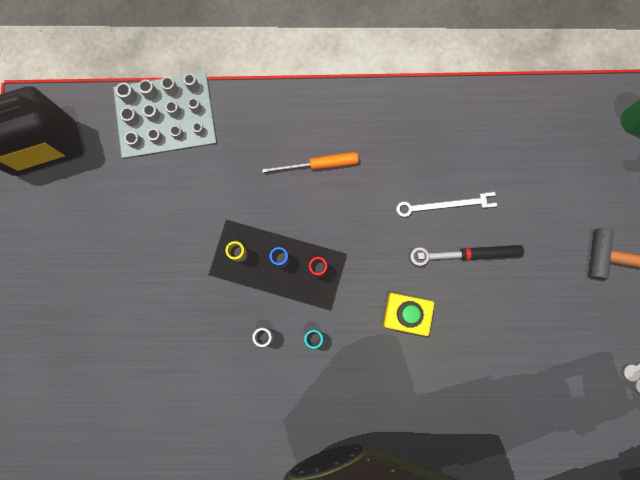

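View pics/scene0.png

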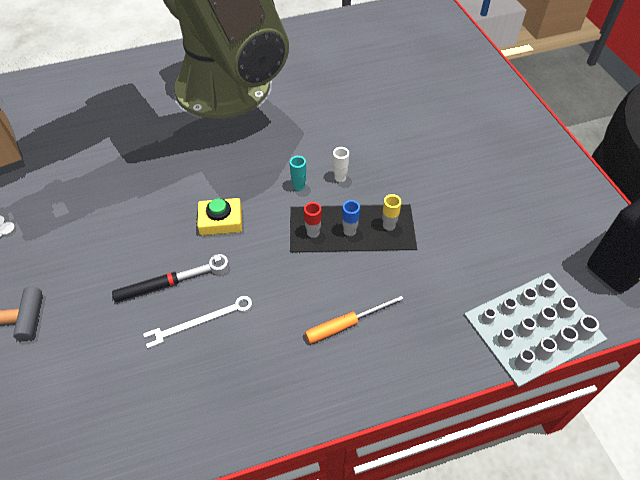

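The top view shows the mat with yellow (235,250), blue (279,256) and red (318,266) sockets. The decoys are white (262,337) and turquoise (314,339). The button is at (411,314), the ratchet head at (420,257) and the spanner ring at (404,209). The scene view agrees: red (313,210), button (218,208), ratchet head (218,263). The red socket is the only red-rimmed one on the mat; I'll measure it and check a crop.

```bash
python3 - <<'E'
from h import *
def centre(m,near,r):
    n,l,s,ce=cv2.connectedComponentsWithStats(m.astype(np.uint8)); 
    k=[i for i in range(1,n) if s[i,4]>15 and np.hypot(*(ce[i]-near))<r]
    if not k: return None
    k=max(k,key=lambda i:s[i,4]); pts=np.argwhere(l==k)[:,::-1].astype(np.float32)
    return cv2.minEnclosingCircle(pts)[0],ce[k],s[k,4],(l==k)
seeds=dict(scene=dict(red=(313,210),blue=(351,208),yellow=(392,203),green=(218,208)),top=dict(red=(318,266),blue=(279,256),yellow=(235,250),green=(411,314)))
H=dict(red=.084,blue=.084,yellow=.084,green=.057)
hue=dict(red=None,blue=(105,128),yellow=(22,35),green=(45,80))
for n in("top","scene"):
    c=dict(np.load(n+".npz")); hsv=cv2.cvtColor(c["pixels"],cv2.COLOR_RGB2HSV)
    h,s,v=[hsv[...,i] for i in range(3)]
    for k,sd in seeds[n].items():
        m=(s>120)&(v>60)&(((h<8)|(h>172)) if k=="red" else ((h>=hue[k][0])&(h<=hue[k][1])))
        e,ce,a,mm=centre(m,np.array(sd),12)
        vv,uu=np.nonzero(mm); W=world(c,uu,vv); t=W[abs(W[:,2]-H[k])<.006]
        print(n,k,np.round(e,1),a,"ray",np.round(ray(c,*e,H[k])[:2],4),"depth top",len(t),np.round((t[:,:2].min(0)+t[:,:2].max(0))/2,4),np.round(t.mean(0),4), np.round(W[:,2].max(),4))
    # ratchet: points by depth
    u0,v0=dict(top=(420,257),scene=(218,263))[n]
    v_,u_=np.mgrid[v0-16:v0+17,u0-16:u0+17]; W=world(c,u_.ravel(),v_.ravel())
    for lo,hi in((.03,.042),(.017,.028)):
        t=W[(W[:,2]>lo)&(W[:,2]<hi)]
        if len(t):print(n,"ratchet",lo,len(t),np.round(t.mean(0),4),np.round((t[:,:2].min(0)+t[:,:2].max(0))/2,4))
    print(n,"cam pos",np.round(-c["R"].T@c["t"],3))
    p=c["pixels"][...,::-1]
    if n=="top": cv2.imwrite("pics/crop.png",cv2.resize(p[200:360,210:450],None,fx=3.3,fy=3.3,interpolation=cv2.INTER_CUBIC))
E
```

```text
top red [317.5 265.8] 185 ray [0.5349 0.0753] depth top 114 [0.5354 0.0744] [0.5351 0.0747 0.0842] 1.0758
top blue [278.4 256.1] 191 ray [0.5545 0.1491] depth top 120 [0.5549 0.1489] [0.5552 0.1487 0.084 ] 1.0758
top yellow [235.  250.5] 235 ray [0.5664 0.2314] depth top 121 [0.5666 0.2317] [0.5666 0.232  0.0841] 1.0758
top green [410.8 313.8] 264 ray [ 0.4426 -0.1017] depth top 262 [ 0.4432 -0.102 ] [ 0.4428 -0.1014  0.0577] 1.0758
top ratchet 0.03 45 [ 0.557  -0.1299  0.0366] [ 0.5569 -0.13  ]
top ratchet 0.017 270 [ 0.557  -0.1334  0.0223] [ 0.5575 -0.1376]
top cam pos [0.435 0.076 1.076]
scene red [312.5 213. ] 363 ray [0.5446 0.076 ] depth top 135 [0.5335 0.0787] [0.5348 0.0781 0.0838] 0.9607
scene blue [351.  211.3] 343 ray [0.5645 0.1494] depth top 125 [0.5534 0.1526] [0.5543 0.1521 0.0834] 0.9607
scene yellow [391.5 205.5] 319 ray [0.576  0.2307] depth top 102 [0.5663 0.2351] [0.5679 0.2348 0.0829] 0.9607
scene green [217.2 206. ] 216 ray [ 0.444  -0.0983] depth top 201 [ 0.4425 -0.098 ] [ 0.4437 -0.0984  0.0579] 0.9607
scene ratchet 0.03 48 [ 0.5567 -0.1254  0.0366] [ 0.5555 -0.1255]
scene ratchet 0.017 244 [ 0.5592 -0.1299  0.0226] [ 0.5568 -0.1333]
scene cam pos [ 1.224 -0.128  0.961]
```

View pics/crop.png

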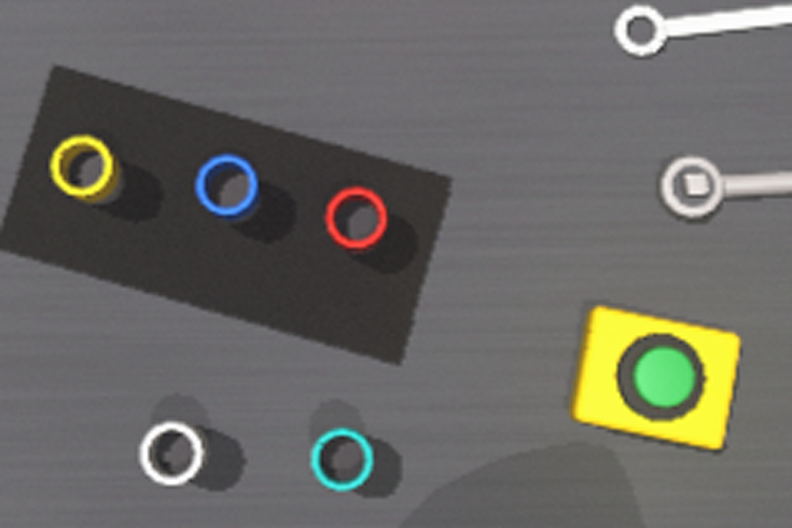

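The crop confirms red at crop (356,218), furthest right on the mat. Turquoise (342,460) and white (171,455) stand off the mat, so they are decoys. Targets averaged over the two views are red (0.535, 0.0765), button (0.443, -0.100) and drive (0.557, -0.1275). I'll shut the fingers and travel high to the button.

Call:
send_rows:
  motion:
    - [[0.4, -0.3, 0], [0, 0, 0], -1]
    - [[0.8, -0.65, 0], [0, 0, 0], -1]
    - [[0.9, -0.7, 0], [0, 0, 0], -1]
    - [[0.9, -0.7, 0], [0, 0, 0], -1]
    - [[0.9, -0.7, 0], [0, 0, 0], -1]
    - [[0.9, -0.7, 0], [0, 0, 0], -1]
    - [[0.9, -0.7, 0], [0, 0, 0], -1]
    - [[0.9, -0.7, 0], [0, 0, 0], -1]
    - [[0.9, -0.7, 0], [0, 0, 0], -1]
    - [[0.9, -0.7, 0], [0, 0, 0], -1]
    - [[0.9, -0.7, 0], [0, 0, 0], -1]
    - [[0.9, -0.7, 0], [0, 0, 0], -1]

```text
time_s: 1.3
ee_pos: [0.3983, -0.1773, 0.2242]
eef_rot: [3.142, -0.0, 0.371]
force: [0.0, 0.2, -0.1]
grip_width: 0.002
grip_force: 0.0
```

Call:
send_rows:
  motion:
    - [[0.9, -0.7, 0], [0, 0, 0], -1]
    - [[0.9, -0.7, 0], [0, 0, 0], -1]
    - [[0.4, -0.5, 0], [0, 0, 0], -1]
    - [[0, 0, 0.8], [0, 0, 0], -1]
    - [[0, 0, 0.8], [0, 0, 0], -1]
    - [[0, 0, 0.8], [0, 0, 0], -1]
    - [[0, 0, 0.8], [0, 0, 0], -1]
    - [[0, 0, 0.5], [0, 0, 0], -1]
    - [[0, 0, 0], [0, 0, 0], -1]
    - [[0, 0, 0], [0, 0, 0], -1]
    - [[0, 0, 0], [0, 0, 0], -1]

```text
time_s: 2.4
ee_pos: [0.4393, -0.1023, 0.1143]
eef_rot: [3.141, -0.001, 0.371]
force: [-0.4, -0.4, -1.1]
grip_width: 0.0004
grip_force: 0.0
```

Call:
send_rows:
  motion:
    - [[0.15, 0, 0.4], [0, 0, 0], -1]
    - [[0, 0, 0.5], [0, 0, 0], -1]
    - [[0, 0, 0.3], [0, 0, 0], -1]
    - [[0, 0, 0.15], [0, 0, 0], -1]
    - [[0, 0, 0.1], [0, 0, 0], -1]
    - [[0, 0, 0], [0, 0, 0], -1]
    - [[0, 0, 0], [0, 0, 0], -1]

```text
time_s: 3.1
ee_pos: [0.443, -0.1006, 0.0701]
eef_rot: [-3.141, 0.0, 0.371]
force: [-3.7, 2.9, 4.8]
grip_width: 0.0007
grip_force: 2.4
```

Call:
send_rows:
  motion:
    - [[0, 0, 0.03], [0, 0, 0], -1]
    - [[0, 0, 0], [0, 0, 0], -1]

```text
time_s: 3.3
ee_pos: [0.4432, -0.1006, 0.0698]
eef_rot: [-3.141, -0.0, 0.371]
force: [-7.7, 3.7, 16.1]
grip_width: 0.0007
grip_force: 7.8
```

Bottomed out (16 N). I'll rise and travel high to above red.

Call:
send_rows:
  motion:
    - [[0, 0, -0.4], [0, 0, 0], -1]
    - [[0, 0, -0.8], [0, 0, 0], -1]
    - [[0, 0, -0.9], [0, 0, 0], -1]
    - [[0, 0, -0.9], [0, 0, 0], -1]
    - [[0, 0, -0.9], [0, 0, 0], -1]
    - [[0, 0, -0.4], [0, 0, 0], -1]
    - [[0, 0, 0], [0, 0, 0], -1]

```text
time_s: 4.0
ee_pos: [0.4437, -0.101, 0.1991]
eef_rot: [3.14, -0.002, 0.371]
force: [-0.6, -0.4, -0.2]
grip_width: 0.0003
grip_force: 0.0
```

Call:
send_rows:
  motion:
    - [[0.5, -0.4, 0], [0, 0, 0], -1]
    - [[0.8, -0.7, 0], [0, 0, 0], -1]
    - [[0.8, -0.7, 0], [0, 0, 0], -1]
    - [[0.8, -0.7, 0], [0, 0, 0], -1]
    - [[0.8, -0.7, 0], [0, 0, 0], -1]
    - [[0.8, -0.7, 0], [0, 0, 0], -1]
    - [[0.5, -0.5, 0], [0, 0, 0], -1]
    - [[0, 0, 0], [0, 0, 0], -1]
    - [[0, 0, 0], [0, 0, 0], -1]

```text
time_s: 4.9
ee_pos: [0.5346, 0.0764, 0.1964]
eef_rot: [-3.141, 0.002, 0.371]
force: [0.1, -0.3, 0.9]
grip_width: 0.0006
grip_force: 0.0
```

```bash
python3 - <<'E'
from h import *
c=shot("top"); s=shot("scene"); w=shot("wrist"); o=get_obs(); print(o["ee_pos"],o["force"])
a=np.hstack([cv2.resize(x["pixels"],(400,300)) for x in(w,s)])
cv2.imwrite("pics/red1.png",a[...,::-1])
hsv=cv2.cvtColor(w["pixels"],cv2.COLOR_RGB2HSV); m=(hsv[...,1]>120)&((hsv[...,0]<8)|(hsv[...,0]>172))
v,u=np.nonzero(m); W=world(w,u,v); t=W[abs(W[:,2]-.084)<.005]
print(len(t), t.mean(0) if len(t) else 0, (t.min(0)+t.max(0))/2 if len(t) else 0)
E
```

```text
[0.53476925 0.07578127 0.19747964] [-0.51798188  0.51361756  0.44440273]
699 [0.53544048 0.07676858 0.08310905] [0.53518633 0.07665851 0.08226571]
```

View pics/red1.png

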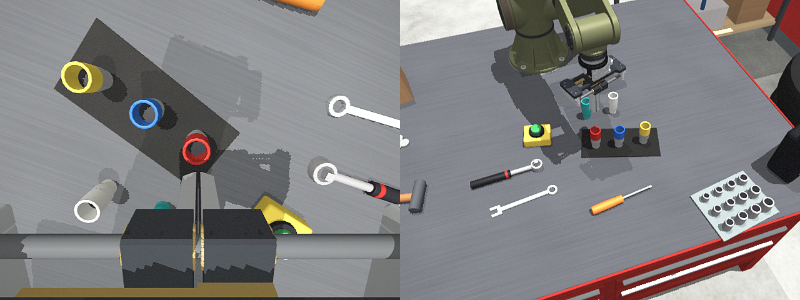

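The wrist view (left) shows the closed fingers right at the red mouth (196,150), with blue (146,113) and yellow (80,77) clear. The button cap is up and green. The wrist measurement agrees to 1 mm, so I'll lower to about 41 mm above the rim and dwell.

Call:
send_rows:
  motion:
    - [[0, 0, 0.4], [0, 0, 0], -1]
    - [[0, 0, 0.7], [0, 0, 0], -1]
    - [[0, 0, 0.6], [0, 0, 0], -1]
    - [[0, 0, 0.4], [0, 0, 0], -1]
    - [[0, 0, 0.25], [0, 0, 0], -1]
    - [[0, 0, 0], [0, 0, 0], -1]
    - [[0, 0, 0], [0, 0, 0], -1]
    - [[0, 0, 0], [0, 0, 0], -1]
    - [[0, 0, 0], [0, 0, 0], -1]
    - [[0, 0, 0], [0, 0, 0], -1]
    - [[0, 0, 0], [0, 0, 0], -1]
    - [[0, 0, 0], [0, 0, 0], -1]

```text
time_s: 6.25
ee_pos: [0.5351, 0.0766, 0.1275]
eef_rot: [3.142, -0.0, 0.371]
force: [-0.0, -0.6, 0.1]
grip_width: 0.0006
grip_force: 0.0
```

Call:
send_rows:
  motion:
    - [[0, 0, 0], [0, 0, 0], -1]
    - [[0, 0, 0], [0, 0, 0], -1]
    - [[0, 0, 0], [0, 0, 0], -1]
    - [[0, 0, 0], [0, 0, 0], -1]
    - [[0, 0, 0], [0, 0, 0], -1]
    - [[0, 0, 0], [0, 0, 0], -1]
    - [[0, 0, 0], [0, 0, 0], -1]
    - [[0, 0, 0], [0, 0, 0], -1]
    - [[0, 0, 0], [0, 0, 0], -1]
    - [[0, 0, 0], [0, 0, 0], -1]
    - [[0, 0, 0], [0, 0, 0], -1]
    - [[0, 0, 0], [0, 0, 0], -1]

```text
time_s: 7.45
ee_pos: [0.5351, 0.0766, 0.1274]
eef_rot: [-3.142, -0.0, 0.371]
force: [1.3, -0.2, 0.0]
grip_width: 0.0003
grip_force: 0.0
```

Call:
send_rows:
  motion:
    - [[0, 0, 0], [0, 0, 0], -1]
    - [[0, 0, 0], [0, 0, 0], -1]
    - [[0, 0, 0], [0, 0, 0], -1]
    - [[0, 0, 0], [0, 0, 0], -1]
    - [[0, 0, 0], [0, 0, 0], -1]
    - [[0, 0, 0], [0, 0, 0], -1]

```text
time_s: 8.05
ee_pos: [0.5351, 0.0766, 0.1274]
eef_rot: [-3.142, -0.0, 0.371]
force: [-0.1, -0.3, -0.6]
grip_width: 0.0005
grip_force: 0.0
```

Call:
send_rows:
  motion:
    - [[0, 0, -0.5], [0, 0, 0], -1]
    - [[0, 0, -0.8], [0, 0, 0], -1]
    - [[0, 0, -0.7], [0, 0, 0], -1]
    - [[0, 0, -0.4], [0, 0, 0], -1]
    - [[0, 0, 0], [0, 0, 0], -1]

```text
time_s: 8.55
ee_pos: [0.5356, 0.0766, 0.2006]
eef_rot: [3.141, -0.002, 0.371]
force: [-0.3, 0.2, -0.1]
grip_width: 0.0004
grip_force: 0.0
```

Call:
send_rows:
  motion:
    - [[-0.1, 0.4, 0], [0, 0, 0], -1]
    - [[-0.2, 0.8, 0], [0, 0, 0], -1]
    - [[-0.25, 0.9, 0], [0, 0, 0], -1]
    - [[-0.25, 0.9, 0], [0, 0, 0], -1]
    - [[-0.25, 0.9, 0], [0, 0, 0], -1]
    - [[-0.25, 0.9, 0], [0, 0, 0], -1]
    - [[-0.25, 0.9, 0], [0, 0, 0], -1]
    - [[-0.2, 0.6, 0], [0, 0, 0], -1]
    - [[-0.05, 0.3, 0], [0, 0, 0], -1]
    - [[0, 0, 0], [0, 0, 0], -1]
    - [[0, 0, 0], [0, 0, 0], -1]

```text
time_s: 9.65
ee_pos: [0.5563, -0.1271, 0.1988]
eef_rot: [-3.141, 0.001, 0.371]
force: [-0.1, -0.1, -0.8]
grip_width: 0.0005
grip_force: 0.0
```

```bash
python3 - <<'E'
from h import *
w=shot("wrist"); s=shot("scene"); o=get_obs(); print(o["ee_pos"],o["force"])
a=np.hstack([cv2.resize(x["pixels"],(400,300)) for x in(w,s)])
cv2.imwrite("pics/rat1.png",a[...,::-1])
v,u=np.mgrid[:480,:640]; u=u.ravel();v=v.ravel(); W=world(w,u,v)
for lo,hi in((.031,.041),(.019,.026)):
    t=W[(W[:,2]>lo)&(W[:,2]<hi)&(np.hypot(W[:,0]-.557,W[:,1]+.1275)<.026)]
    print(len(t), t.mean(0), (t.min(0)+t.max(0))/2)
E
```

```text
[ 0.55647956 -0.12668155  0.19918454] [-0.39736346  0.31707479 -0.27302835]
209 [ 0.55785802 -0.12769959  0.03536524] [ 0.55746439 -0.12800862  0.03432543]
1008 [ 0.55850505 -0.12765103  0.02170104] [ 0.55745028 -0.13070904  0.02229412]
```

View pics/rat1.png

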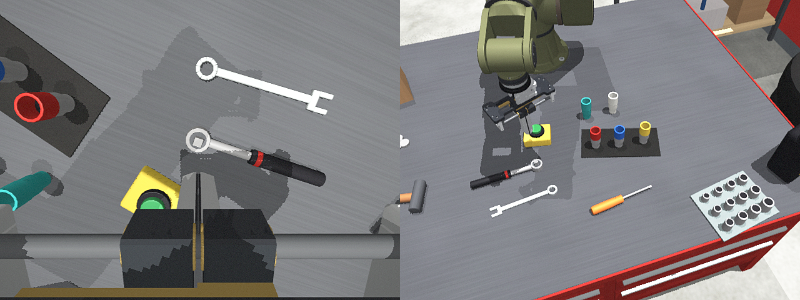

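The wrist view shows the ratchet drive at (199,142), straight ahead of the fingertips; the tools look undisturbed. Lowering to about 42 mm above the drive.

Call:
send_rows:
  motion:
    - [[0.05, 0, 0.5], [0, 0, 0], -1]
    - [[0, 0, 0.8], [0, 0, 0], -1]
    - [[0, 0, 0.8], [0, 0, 0], -1]
    - [[0, 0, 0.8], [0, 0, 0], -1]
    - [[0, 0, 0.6], [0, 0, 0], -1]
    - [[0, 0, 0.4], [0, 0, 0], -1]
    - [[0, 0, 0.1], [0, 0, 0], -1]
    - [[0, 0, 0], [0, 0, 0], -1]
    - [[0, 0, 0], [0, 0, 0], -1]
    - [[0, 0, 0], [0, 0, 0], -1]
    - [[0, 0, 0], [0, 0, 0], -1]
    - [[0, 0, 0], [0, 0, 0], -1]

```text
time_s: 10.95
ee_pos: [0.558, -0.127, 0.0797]
eef_rot: [3.141, -0.0, 0.371]
force: [-0.6, 0.5, -0.2]
grip_width: 0.0004
grip_force: 0.0
```

TCP is about 43 mm above the drive and within 1 mm sideways, with no contact.

```bash
python3 -c "
from station import *
o=get_obs();print(o['ee_pos'],o['force']);print(hand_in())"
```

```text
[ 0.5580212  -0.12700483  0.07969294] [-0.61057766  0.47308172 -0.22402723]
the job is handed in; nothing more can be done
None
```

I pressed and released the call button, held the fingertips over the red socket for over two seconds, and handed the job in pointing at the ratchet's square drive (about 43 mm above it); no contact with any tool was seen, and the verdict was not shown.

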